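# Pour mixing balls into the white dish

### The job

Pick up the orange scoop by its black upright handle and pour its two steel mixing balls into the white dish, not the green one. So that they cannot bounce out, first bring the spout over the dish and down to within about 3 cm of its rim, and only then tip it, staying low until both balls are in the dish. Then stand the empty scoop upright on the shelf, leaving both balls in the dish.

Things in the scene. Friction and masses are not known exactly. Their poses are not given: they have to be found in the camera images.
- scoop_handle (a point): black upright 16 mm square post at the back of the loose orange scoop (120 g), standing on the shelf z=0; post top 88 mm above the scoop's underside. Point: on the post's axis, 64 mm above the underside, where to grip. Axes: z up, the trough lies to -x and pours towards -x, y across. Trough 46 mm wide, rim 38 mm above the underside; flat foot from x = -55 to +8 mm of this point
- scoop_spout (a point): open front edge of the scoop's trough (40 mm wide inside), middle of the floor's edge, where the balls drop off; 89 mm to -x of the handle point and 44 mm lower (20 mm above the underside). Axes as the handle's. The trough floor rises to this edge at 15 degrees, so balls stay at the back when carried level and roll out when tipped spout-down: 35 to 45 degrees empties it
- dish_in (a point): white round shallow dish, loose, 0.2 kg, 26 mm high, 112 mm across the rim, 100 mm across the foot, wall and floor 4 mm, on a 3 mm blue mat. Point: centre of its inner floor, 22 mm below the rim; z up. A like dark green dish stands beside it on the mat, centres 130 mm or more apart, left or right; a grey figurine 85 mm tall is across the mat from the scoop
- ball_a_center (a point): polished steel paint-mixing ball, 16 mm in diameter, 17 g; it starts lying at the back of the scoop's trough, beside the other one. Point at its centre; a ball rolls freely, so axes mean nothing
- ball_b_center (a point): polished steel paint-mixing ball, 16 mm in diameter, 17 g; it starts lying at the back of the scoop's trough, beside the other one. Point at its centre; a ball rolls freely, so axes mean nothing
Things that resemble listed ones, but are neither listed nor needed, are in the scene too. Of the things that look like the part that bears scoop_handle, take the one that is farthest to the robot's right at the start.

How it is judged:
By the outcome, as a careful person would: the job done as asked, in the order asked, and still so for the second after the job is handed in, with the robot touching nothing.
It also fails if it takes over 67 s, if anything falls off the work surface, if the arm or the gripper's body presses on something with over 40 N, if the wrist force passes 120 N, or if a joint passes its speed limit or range.

### The arm

A 7-joint arm with a two-finger parallel gripper is mounted at the origin on the work surface. World frame = base frame: x ahead of the robot, y to its left, z up, the work surface at z = 0. Lengths are in m, angles in rad, forces in N, time in s.
With the tool pointing down it reaches from about 0.425 to 0.95 m from the base axis. Payload 16.7 kg.
Tool frame: the origin (TCP) lies between the finger pads; the fingertips stand ctrl.tips_ahead ahead of it and the grasp point (between the pads) is the TCP (ctrl.tips_ahead is the distance from the TCP to the fingertips, in m); z points along the fingers, y is the line along which they close (so a half turn about z gives the same grasp; the last joint's range is limited). The gripper opens to 94 mm and grips with 3 to 60 N. Pads are 16 mm wide; open, the fingers measure 119 mm over their backs; the gripper's body (75 mm by 177 mm) begins 78 mm behind the grasp point.
Start: joints at [-1.47, 0.426, 0.074, 1.606, -0.034, 1.111, -0.067], TCP at [0.167, 0.654, 0.224] pointing down, gripper open.
Joint ranges: [-2.85, 2.85], [-0.5, 2.14], [-1.23, 1.37], [0.21, 2.46], [-1.02, 4.16], [0.16, 2.05], [-2.73, 2.73]. Speed limits (rad/s): [1.89, 1.89, 2.39, 2.39, 3.01, 3.01, 3.01].

### API

Orientations are given as [roll, pitch, yaw] about the fixed x, y, z axes, in that order (R = Rz(yaw) Ry(pitch) Rx(roll)).
In Python, from station import sensors, optics, ticket, ctrl gives the robot as it stands. The module is installed in compiled form; this text tells all that it offers.
- The arm moves only by the tool carry_out, never from a script. Its argument "series" is a list of rows, each a list of 4 numbers: the shift along the world's x, y, z in m, then the turn about the world's z in degrees. In form: [[dx, dy, dz, yaw], ...]. A call has 1 to 5 rows; each row shifts and turns the commanded pose from where the row before left it; what a row does not reach is not made up. A row lasts 1/10 s, in which the tool goes at most 50 mm and 8.59 degrees, less where a joint would pass 70% of its speed; a pose out of reach is approached as far as the arm can. A call with a gripper value outside its range is refused whole. "hand" is the closure in counts, from 0 (fully open) to 255 (shut), set as the call begins (left out, the last holds). The fingers move at their own pace and stop on an object; "squeeze" is the grip in N (left out, the last holds). Time passes only in rows, so rows that do not move let the fingers close. It gives the time, the measured TCP pose, the force, the opening and the grip force at its end, in the units of the state.
- sensors.read_state(): the state, without advancing time (a new reading comes with each control period).
- optics.read_camera(name): name is "side" or "top"; returns a dict with "image" (480x640x3 uint8, red, green, blue), "fx", "fy", "cx", "cy" (pixels), "eye" and "rotation" of the camera in the world. Camera axes: x right, y down, z forward; pixel columns grow to the right and rows downward; lengths in m; the calibration is good to about 2 mm. A picture is of the moment at which its call begins. There is no depth.
- ticket.sign_off(): hands the job in; it is judged then, once.
The state is a dict: "time_s": time; "q": joint angles; "qvel": joint speeds; "tau": joint torques, N m; "ee_pos": TCP position; "tcp_rot": TCP orientation; "contact_force": force on the tool from outside, world axes, zero at the start; "moment": the same for the moment, N m; "opening": finger opening in m; "finger_force": force on a finger pad.
Only numpy, scipy, OpenCV 4.12 (cv2) and the standard library are available. Lean on these libraries where they do the work, as an engineer would, in place of code of your own. Each camera call takes 0.05 s, during which the arm holds its last target. There are 200 camera calls.

## Working session

There is one attempt and no reset: what is moved stays moved. The work goes in short steps, Python scripts to look and compute and a tool call to move; the robot and the scene stay as the last step left them, time stands still between calls to the robot, and variables do not carry over. Pictures are saved under pics/ and viewed, at most 10 in all, crops included, and the job is handed in when it is done.

Besides the shell and the picture viewer there is one more tool, called after "Emit:" by a JSON object that holds its "op" and its "data". carry_out: Moves the arm, as the interface text tells. Its arguments: {"type":"object","properties":{"series":{"type":"array"},"hand":{"type":"number"},"squeeze":{"type":"number"}},"required":["series"]}

```bash
mkdir -p pics
cat > h.py <<'E'
import numpy as np, cv2
from station import sensors, optics, ticket, ctrl
def snap(cam,name,box=None,k=1):
    d=optics.read_camera(cam); im=d["image"][:,:,::-1].copy()
    np.savez(f"/tmp/{cam}.npz",**{a:np.asarray(b) for a,b in d.items()})
    if box: x0,y0,x1,y1=box; im=cv2.resize(im[y0:y1,x0:x1],None,fx=k,fy=k,interpolation=cv2.INTER_CUBIC)
    cv2.imwrite(f"pics/{name}.png",im); return d
def ray(d,u,v):
    r=np.asarray(d["rotation"])@np.array([(u-d["cx"])/d["fx"],(v-d["cy"])/d["fy"],1]); return np.asarray(d["eye"]),r
def at_z(d,u,v,z):
    e,r=ray(d,u,v); return e+r*(z-e[2])/r[2]
def proj(d,p):
    c=np.asarray(d["rotation"]).T@(np.asarray(p)-d["eye"]); return d["fx"]*c[0]/c[2]+d["cx"],d["fy"]*c[1]/c[2]+d["cy"]
def load(cam): return dict(np.load(f"/tmp/{cam}.npz"))
E
python3 - <<'E'
from h import *
for c in("top","side"):
    d=snap(c,c+"0"); print(c,d["eye"],np.round(d["rotation"],3).tolist(),d["fx"])
print(ctrl.tips_ahead,dir(ctrl)[-8:],sensors.read_state())
E
```

```text
top [0.38739536 0.06929198 1.19359275] [-2.983, 0.003, -1.598] 457.88453419118724
side [0.40204549 0.97144062 0.94510322] [-2.327, 0.009, -2.956] 615.4745244012863
0.019 ['__reduce_ex__', '__repr__', '__setattr__', '__sizeof__', '__str__', '__subclasshook__', '__weakref__', 'tips_ahead'] {'time_s': 0.1, 'q': array([-1.47052061,  0.42665224,  0.07383201,  1.60653998, -0.0341147 ,
        1.11076218, -0.06710899]), 'qvel': array([-6.50402784e-05, -3.01345426e-03,  6.46176222e-04, -1.40077526e-03,
       -5.55569225e-04, -1.45449294e-03, -2.75690722e-04]), 'tau': array([ 8.49560107e-03, -9.37468529e+01,  3.67699184e+00, -4.55041337e+01,
       -4.85832430e-02,  1.68674102e-02,  1.15890193e-04]), 'ee_pos': array([0.16676886, 0.65370066, 0.2238578 ]), 'tcp_rot': array([-3.14049057e+00,  5.44377551e-05,  2.89178901e+00]), 'contact_force': array([ 0.47654359, -0.44319198, -0.25339525]), 'moment': array([-0.03429679,  0.03844784, -0.01712545]), 'finger_force': 0.0, 'opening': 0.09415245700482212}
```

View pics/top0.png

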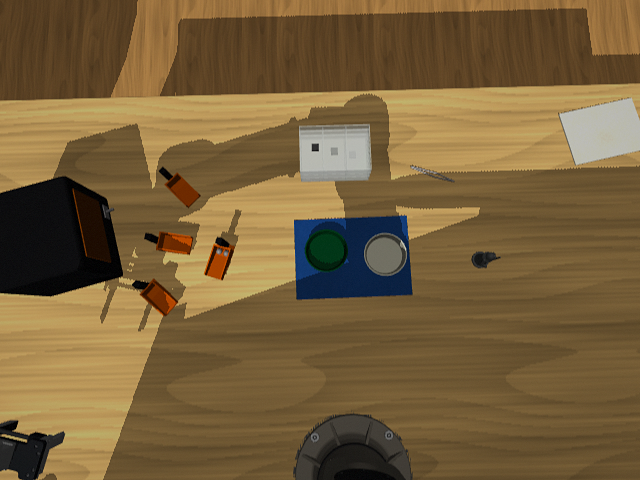

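View pics/side0.png

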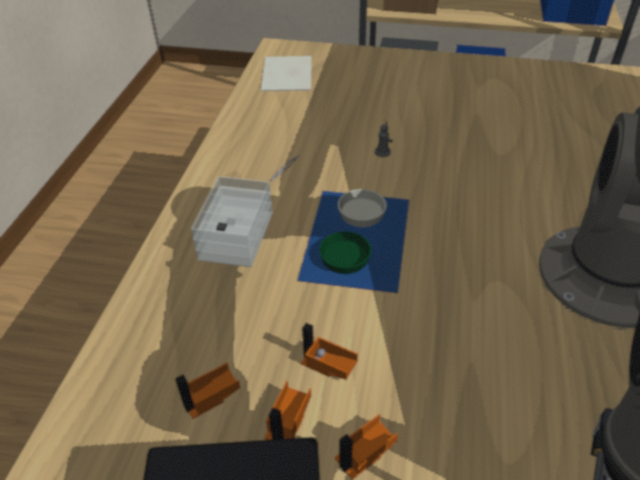

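```bash
cat >> h.py <<'E'
from scipy.spatial.transform import Rotation as Ro
def ray(d,u,v):
    r=Ro.from_euler("xyz",d["rotation"]).apply([(u-d["cx"])/d["fx"],(v-d["cy"])/d["fy"],1]); return np.asarray(d["eye"]),r
def proj(d,p):
    c=Ro.from_euler("xyz",d["rotation"]).inv().apply(np.asarray(p)-d["eye"]); return d["fx"]*c[0]/c[2]+d["cx"],d["fy"]*c[1]/c[2]+d["cy"]
E
python3 - <<'E'
from h import *
t,s=load("top"),load("side")
a=cv2.resize(t["image"][210:310,130:250,::-1],None,fx=5,fy=5,interpolation=cv2.INTER_CUBIC)[:500]
b=cv2.resize(s["image"][310:410,290:360,::-1],None,fx=5,fy=5,interpolation=cv2.INTER_CUBIC)
b=cv2.resize(b[:,:200*2],None,fx=.5,fy=1) if 0 else b
im=np.hstack([a,b]); cv2.imwrite("pics/crop1.png",cv2.resize(im,(im.shape[1]*4//5,im.shape[0]*4//5))); print(im.shape)
print(at_z(t,224,240,.088),at_z(s,308,326,.088),at_z(t,385,254,.029),at_z(s,362,207,.029),at_z(t,326,250,.029))
print(at_z(t,352,450,0),at_z(t,482,259,0))
E
```

```text
(500, 950, 3)
[0.57302087 0.29839418 0.088     ] [0.56928654 0.3127965  0.088     ] [ 0.53516347 -0.10230364  0.029     ] [ 0.53060087 -0.08949562  0.029     ] [0.5496729  0.04855081 0.029     ]
[ 0.05551236 -0.00111121  0.        ] [ 0.51865273 -0.35996465  0.        ]
```

View pics/crop1.png

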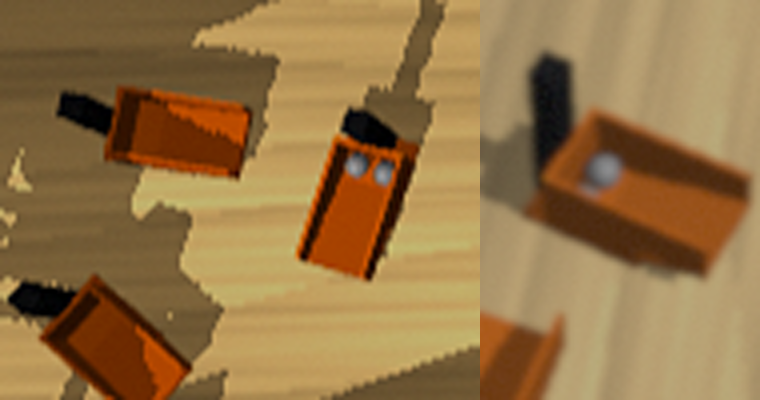

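Run:
```python
from h import *
from scipy.optimize import least_squares
t,s=load("top"),load("side")
T=lambda x,y:(130+x/4,210+y/4); S=lambda x,y:(290+(x-480)/4,310+y/4)
for n,p in dict(fl=T(300,258),fr=T(370,278),bl=T(335,138),br=T(415,148)).items(): print(n,at_z(t,*p,.038))
print("post",at_z(t,*T(357,122),.088),at_z(s,*S(552,60),.088))
for n,p in dict(b1=S(597,110),b2=S(543,180),f=S(750,180),f2=S(705,272)).items(): print(n,at_z(s,*p,.038))
for w,(u,v) in dict(white=(385,254)).items(): pass
# white dish rim via fit
for cam,d,box in(("top",t,(355,225,415,285)),("side",s,(330,185,395,232))):
    x0,y0,x1,y1=box; h=cv2.cvtColor(d["image"],cv2.COLOR_RGB2HSV)[y0:y1,x0:x1]
    m=((h[...,1]<70)&(h[...,2]>60)).astype(np.uint8); c=max(cv2.findContours(m,0,1)[0],key=cv2.contourArea)
    (x,y),(a,b),_=cv2.fitEllipse(cv2.convexHull(c)); print(cam,x+x0,y+y0,a,b,at_z(d,x+x0,y+y0,.029))
```

```text
fl [0.49434588 0.35631308 0.038     ]
fr [0.48049773 0.31199421 0.038     ]
bl [0.57048838 0.33487644 0.038     ]
br [0.56262446 0.28377483 0.038     ]
post [0.57210159 0.31001248 0.088     ] [0.56974745 0.31062369 0.088     ]
b1 [0.55328687 0.29668305 0.038     ]
b2 [0.56945287 0.33891341 0.038     ]
f [0.4787028  0.32251564 0.038     ]
f2 [0.49059392 0.37340875 0.038     ]
top 385.04195976257324 253.83529472351074 42.6114387512207 43.617340087890625 [ 0.53558571 -0.10243243  0.029     ]
side 360.9756336212158 206.07493209838867 37.116294860839844 75.15995788574219 [ 0.53337362 -0.09229783  0.029     ]
```

The four scoops in the top view are at about (180,187), (174,242), (157,296) and (219,258). The last is farthest to the robot's right, and the crop shows the two steel balls in it, so that is the one. Its handle is at about (0.571, 0.310) with yaw about -17°. The white dish is at about (385,254) and the green one at (326,250).

Emit:
{"op": "carry_out", "data": {"series": [[0.019,-0.029,0,0],[0.019,-0.029,0,0],[0.019,-0.029,0,0],[0.019,-0.029,0,0],[0.019,-0.029,0,0]], "hand": 0}}

```text
time_s: 0.6
ee_pos: [0.2624, 0.5076, 0.2242]
tcp_rot: [-3.141, -0.0, 2.892]
contact_force: [-0.3, 0.7, -0.0]
opening: 0.0939
finger_force: 0.0
```

Emit:
{"op": "carry_out", "data": {"series": [[0.019,-0.029,0,0],[0.019,-0.029,0,0],[0.019,-0.029,0,0],[0.019,-0.029,0,0],[0.019,-0.029,0,0]]}}

```text
time_s: 1.1
ee_pos: [0.3574, 0.3626, 0.2243]
tcp_rot: [-3.141, -0.0, 2.892]
contact_force: [0.5, 0.3, 0.4]
opening: 0.0938
finger_force: 0.0
```

Emit:
{"op": "carry_out", "data": {"series": [[0.04,-0.01,0,-0.7],[0.04,-0.01,0,-0.7],[0.04,-0.01,0,-0.7],[0.04,-0.01,0,-0.6],[0.04,-0.01,0,0]]}}

```text
time_s: 1.6
ee_pos: [0.5583, 0.3134, 0.2242]
tcp_rot: [-3.141, -0.0, 2.844]
contact_force: [0.8, 0.9, 1.0]
opening: 0.094
finger_force: 0.0
```

Emit:
{"op": "carry_out", "data": {"series": [[0.0127,-0.0034,-0.03,0],[0,0,-0.03,0],[0,0,-0.02,0],[0,0,-0.01,0],[0,0,0,0]]}}

```text
time_s: 2.1
ee_pos: [0.5689, 0.3103, 0.1332]
tcp_rot: [-3.14, -0.001, 2.845]
contact_force: [-0.5, 0.1, -0.2]
opening: 0.0943
finger_force: 0.0
```

Run:
```python
from h import *
a=snap("side","x1"); b=snap("top","x2")
A=cv2.resize(a["image"][290:400,260:370,::-1],(400,400),interpolation=cv2.INTER_CUBIC)
B=cv2.resize(b["image"][195:305,170:280,::-1],(400,400),interpolation=cv2.INTER_CUBIC)
cv2.imwrite("pics/close1.png",np.hstack([A,B]))
```

```text
(no output)
```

View pics/close1.png

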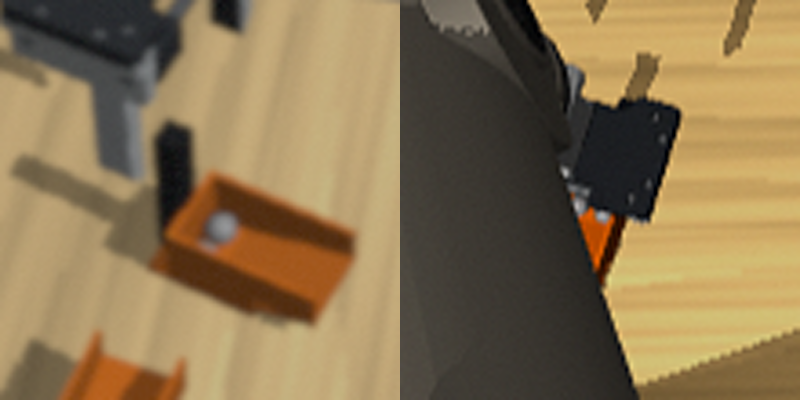

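Run:
```python
from h import *
s=load("side"); st=sensors.read_state(); p=st["ee_pos"]; y=st["tcp_rot"][2]; ax=np.array([-np.sin(y),np.cos(y),0])
print(p,np.degrees(y))
for k in(-.047,.047,-.053,.053): print(k,[ (round((u-260)/.275),round((v-290)/.275)) for u,v in [proj(s,p+k*ax+[0,0,-.019])]])
print("post pred",[(round((u-260)/.275),round((v-290)/.275)) for u,v in [proj(s,[.571,.310,.088])]])
```

```text
[0.56989068 0.31085637 0.13529628] 162.98869671808447
-0.047 [(123, 161)]
0.047 [(219, 24)]
-0.053 [(116, 170)]
0.053 [(225, 15)]
post pred [(172, 126)]
```

Emit:
{"op": "carry_out", "data": {"series": [[0.001,-0.0005,-0.025,0],[0,0,-0.025,0],[0,0,-0.015,0],[0,0,-0.005,0],[0,0,0,0]]}}

```text
time_s: 2.7
ee_pos: [0.5707, 0.3102, 0.0648]
tcp_rot: [-3.142, -0.0, 2.845]
contact_force: [1.1, 0.0, 0.3]
opening: 0.094
finger_force: 0.0
```

Emit:
{"op": "carry_out", "data": {"series": [[0,0,0,0],[0,0,0,0],[0,0,0,0],[0,0,0,0],[0,0,0,0]], "hand": 255, "squeeze": 40}}

```text
time_s: 3.2
ee_pos: [0.5707, 0.3102, 0.0647]
tcp_rot: [3.141, 0.0, 2.845]
contact_force: [-0.7, 0.5, -0.1]
opening: 0.0575
finger_force: 0.0
```

Emit:
{"op": "carry_out", "data": {"series": [[0,0,0,0],[0,0,0,0],[0,0,0,0],[0,0,0,0],[0,0,0,0]]}}

```text
time_s: 3.7
ee_pos: [0.5706, 0.3102, 0.0645]
tcp_rot: [3.142, 0.0, 2.845]
contact_force: [0.2, 1.2, 0.2]
opening: 0.0177
finger_force: 0.3
```

Emit:
{"op": "carry_out", "data": {"series": [[0,0,0,0],[0,0,0,0],[0,0,0,0],[0,0,0.003,0],[0,0,0.007,0]]}}

```text
time_s: 4.2
ee_pos: [0.5701, 0.3098, 0.0742]
tcp_rot: [-3.141, -0.001, 2.845]
contact_force: [-1.0, -0.0, -2.0]
opening: 0.0158
finger_force: 40.0
```

Emit:
{"op": "carry_out", "data": {"series": [[0,0,0.015,0],[0,0,0.02,0],[0,0,0.02,0],[0,0,0.015,0],[0,0,0,0]]}}

```text
time_s: 4.7
ee_pos: [0.5717, 0.3107, 0.1474]
tcp_rot: [3.138, 0.002, 2.844]
contact_force: [0.2, 0.6, -2.1]
opening: 0.0158
finger_force: 40.0
```

Run:
```python
from h import *
a=snap("side","side2",(200,260,420,425),3.6); s=sensors.read_state(); print(s["ee_pos"],s["opening"],s["finger_force"],s["q"])
```

```text
[0.57098774 0.31043391 0.145692  ] 0.01566626307519888 39.95536029338837 [-0.81835682  0.47295462  0.29670528  1.75109624 -0.16604725  0.94004456
  0.81946927]
```

View pics/side2.png

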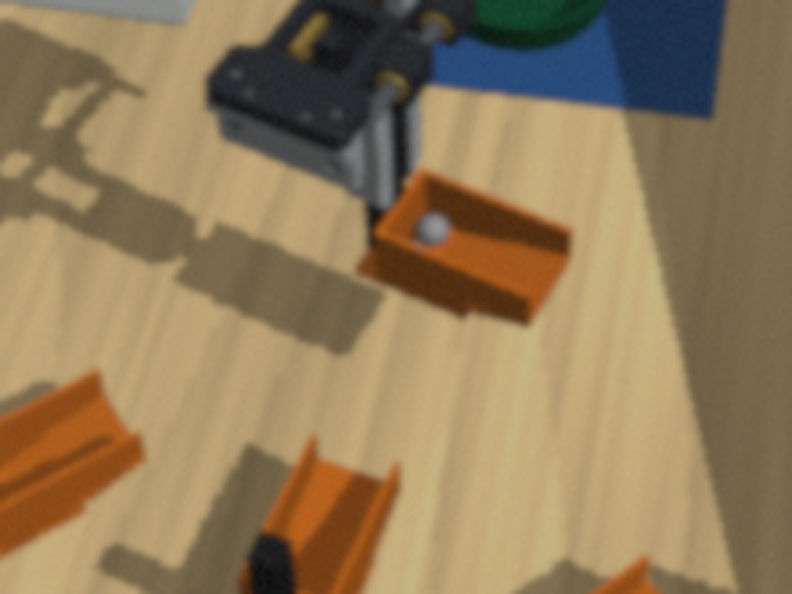

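Emit:
{"op": "carry_out", "data": {"series": [[0.0015,-0.01,0,0],[0.0015,-0.02,0,0],[0.0015,-0.03,0,0],[0.0015,-0.033,0,0],[0.002,-0.033,0,0]]}}

```text
time_s: 5.25
ee_pos: [0.578, 0.1807, 0.1436]
tcp_rot: [-3.14, -0.001, 2.844]
contact_force: [0.8, 0.7, -2.4]
opening: 0.0153
finger_force: 40.0
```

Emit:
{"op": "carry_out", "data": {"series": [[0.002,-0.033,0,0],[0.002,-0.033,0,0],[0.002,-0.033,0,0],[0.002,-0.033,0,0],[0.002,-0.033,0,0]]}}

```text
time_s: 5.75
ee_pos: [0.5875, 0.0157, 0.1438]
tcp_rot: [-3.141, -0.001, 2.843]
contact_force: [-0.4, 0.1, -0.8]
opening: 0.0156
finger_force: 40.0
```

Emit:
{"op": "carry_out", "data": {"series": [[0.002,-0.033,0,0],[0.002,-0.033,0,0],[0.0015,-0.028,0,0],[0.001,-0.022,0,0],[0.0005,-0.014,0,0]]}}

```text
time_s: 6.25
ee_pos: [0.5942, -0.1146, 0.1439]
tcp_rot: [-3.14, -0.001, 2.841]
contact_force: [0.1, -0.6, -2.6]
opening: 0.0157
finger_force: 40.0
```

Emit:
{"op": "carry_out", "data": {"series": [[0,-0.01,0,0],[0,0,0,0]]}}

```text
time_s: 6.45
ee_pos: [0.595, -0.1224, 0.1442]
tcp_rot: [-3.141, -0.0, 2.843]
contact_force: [0.2, -1.1, -1.8]
opening: 0.0158
finger_force: 40.0
```

```bash
cat >> h.py <<'E'
P=np.array([[x,y,z] for x,z in((-.089,-.026),(-.008,-.026),(-.089,-.048),(-.055,-.064),(.008,-.064)) for y in(-.023,.023)])
def omask(d,box):
    h=cv2.cvtColor(d["image"],cv2.COLOR_RGB2HSV); m=((h[...,0]<14)&(h[...,1]>170)&(h[...,2]>60)).astype(np.uint8)
    k=np.zeros_like(m); x0,y0,x1,y1=box; k[y0:y1,x0:x1]=m[y0:y1,x0:x1]; return k
def hull(d,p,yaw,a):
    w=Ro.from_euler("yz",[-a,yaw]).apply(P)+p
    q=np.array([proj(d,x) for x in w]); k=np.zeros((480,640),np.uint8); cv2.fillConvexPoly(k,cv2.convexHull(np.round(q).astype(np.int32)),1); return k
def tilt(d,yaw=-17):
    p=sensors.read_state()["ee_pos"]; u,v=map(int,proj(d,p)); m=omask(d,(max(u-90,0),max(v-90,0),u+90,v+90))
    best=max((( (k:=hull(d,p,np.radians(yaw),np.radians(a)))&m).sum()/(k|m).sum(),a) for a in range(-20,80)); return best,p
E
sed -i 's/\[-a,yaw\]/[-a,yaw]/' h.py
python3 - <<'E'
from h import *
d=snap("side","side3",(280,140,480,290),4); t=snap("top","topx"); print(tilt(d)); s=sensors.read_state(); print(s["ee_pos"],s["q"][6],s["moment"])
im=cv2.imread("pics/side3.png"); tm=cv2.resize(t["image"][200:310,290:430,::-1],None,fx=3,fy=3); 
o=np.zeros((600,800,3),np.uint8); o[:450,:600]=cv2.resize(im,(600,450)); o=o[:450]; o2=np.zeros((450,800,3),np.uint8); o2[:,:460]=cv2.resize(im[:, :],(460,450)) ; o2[:267,460:]=cv2.resize(tm,(340,267)); cv2.imwrite("pics/mix3.png",o2)
E
```

```text
((np.float64(0.5816425120772947), -2), array([ 0.59543605, -0.12019068,  0.14423222]))
[ 0.59543605 -0.12019068  0.14423222] 1.5487499368288635 [-0.02171514 -0.02083069 -0.04454635]
```

View pics/mix3.png

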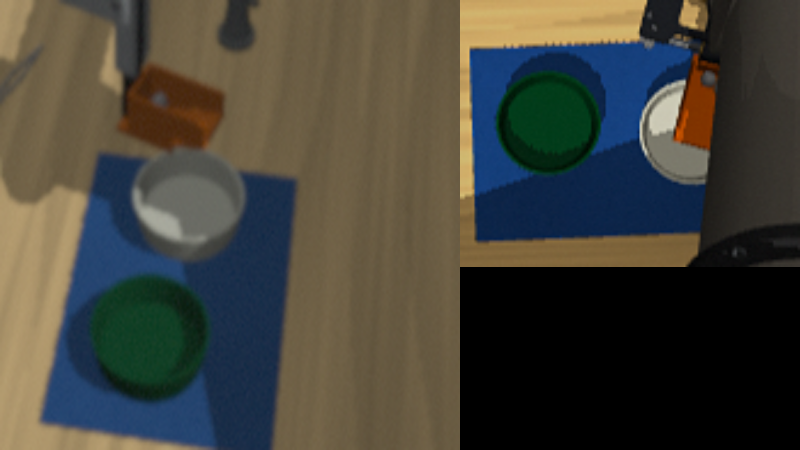

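Run:
```python
from h import *
s,t=load("side"),load("top"); th=np.linspace(0,2*np.pi,73)
def ext(d,c,f):
    q=[]
    for r,z in((.056,.029),(.050,.003)):
        a=np.array([f(*proj(d,[c[0]+r*np.cos(k),c[1]+r*np.sin(k),z])) for k in th]); q.append((a.min(0).round(),a.max(0).round()))
    return q
for c in((.535,-.102),(.533,-.092),(.535,-.097)):
    print(c,"side",ext(s,c,lambda u,v:((u-280)*2.3,(v-140)*3)),"top",ext(t,c,lambda u,v:(460+(u-290)*340/140,(v-200)*267/110)))
```

```text
(0.535, -0.102) side [(array([130., 144.]), array([242., 239.])), (array([136., 174.]), array([235., 259.]))] top [(array([637.,  79.]), array([744., 184.])), (array([641.,  89.]), array([733., 181.]))]
(0.533, -0.092) side [(array([130., 152.]), array([243., 248.])), (array([136., 182.]), array([236., 268.]))] top [(array([628.,  81.]), array([734., 186.])), (array([632.,  91.]), array([724., 183.]))]
(0.535, -0.097) side [(array([129., 148.]), array([242., 243.])), (array([135., 178.]), array([234., 263.]))] top [(array([633.,  79.]), array([739., 184.])), (array([636.,  89.]), array([729., 181.]))]
```

Emit:
{"op": "carry_out", "data": {"series": [[0,0,-0.01,0],[0,0,-0.015,0],[0,0,-0.014,0],[0,0,-0.005,0],[0,0,0,0]]}}

```text
time_s: 7.05
ee_pos: [0.5949, -0.1207, 0.099]
tcp_rot: [-3.141, -0.002, 2.845]
contact_force: [0.7, 0.1, -1.7]
opening: 0.0155
finger_force: 40.0
```

Emit:
{"op": "carry_out", "data": {"series": [[0,0,0,0],[0,0,0,0]], "squeeze": 15}}

```text
time_s: 7.25
ee_pos: [0.5959, -0.121, 0.1009]
tcp_rot: [3.141, 0.001, 2.845]
contact_force: [-0.1, 0.7, -1.6]
opening: 0.0161
finger_force: 15.0
```

```bash
sed -i 's/h\[...,2\]>60)).astype(np.uint8)$/h[...,2]>35)).astype(np.uint8)/' h.py
python3 - <<'E'
from h import *
d=snap("side","s4"); print(tilt(d)); s=sensors.read_state(); print(s["ee_pos"],s["finger_force"],s["contact_force"])
E
```

```text
((np.float64(0.5665322580645161), -1), array([ 0.59587241, -0.12098422,  0.10094417]))
[ 0.59587241 -0.12098422  0.10094417] 14.998675435781479 [ 0.50333383 -0.21827575 -2.22877908]
```

Emit:
{"op": "carry_out", "data": {"series": [[0,0,0,0],[0,0,0,0]], "squeeze": 9}}

```text
time_s: 7.5
ee_pos: [0.5957, -0.1209, 0.1008]
tcp_rot: [3.141, 0.0, 2.845]
contact_force: [-0.4, -0.8, -2.0]
opening: 0.0158
finger_force: 9.0
```

Run:
```python
from h import *
d=snap("side","s5"); print(tilt(d))
```

```text
((np.float64(0.5826612903225806), -1), array([ 0.59568284, -0.12092277,  0.10071693]))
```

Emit:
{"op": "carry_out", "data": {"series": [[0,0,0,0],[0,0,0,0]], "squeeze": 6.5}}

```text
time_s: 7.75
ee_pos: [0.5956, -0.1209, 0.1005]
tcp_rot: [-3.142, -0.0, 2.845]
contact_force: [-0.2, -0.5, -1.2]
opening: 0.0158
finger_force: 6.5
```

Run:
```python
from h import *
d=snap("side","s6"); print(tilt(d))
```

```text
((np.float64(0.5917338709677419), 5), array([ 0.59557811, -0.12091713,  0.10050825]))
```

Emit:
{"op": "carry_out", "data": {"series": [[0,0,0,0],[0,0,0,0]]}}

```text
time_s: 8.0
ee_pos: [0.5955, -0.1209, 0.1004]
tcp_rot: [-3.142, -0.0, 2.845]
contact_force: [-0.2, -1.0, -2.0]
opening: 0.016
finger_force: 6.5
```

Run:
```python
from h import *
d=snap("side","s7"); print(tilt(d)); p=sensors.read_state()["ee_pos"]; u,v=map(int,proj(d,p)); m=omask(d,(u-90,v-90,u+90,v+90)); ys,xs=np.nonzero(m); k=hull(d,p,np.radians(-17),0); y2,x2=np.nonzero(k); print(u,v,xs.min(),xs.max(),ys.min(),ys.max(),m.sum(),"|",x2.min(),x2.max(),y2.min(),y2.max(),k.sum())
```

```text
((np.float64(0.5558912386706949), 5), array([ 0.59555533, -0.12087688,  0.10043082]))
336 170 333 374 178 203 555 | 329 376 175 205 998
```

Emit:
{"op": "carry_out", "data": {"series": [[0,0,0,0]], "squeeze": 5}}

```text
time_s: 8.15
ee_pos: [0.5956, -0.1209, 0.1004]
tcp_rot: [-3.141, -0.0, 2.845]
contact_force: [-0.7, 0.2, -1.3]
opening: 0.0155
finger_force: 5.0
```

```bash
python3 - <<'E'
s=open("h.py").read()
s=s.replace("return k\ndef hull","c=np.vstack([q for q in cv2.findContours(k,0,1)[0] if cv2.contourArea(q)>25]); k[:]=0; cv2.fillConvexPoly(k,cv2.convexHull(c),1); return k\ndef hull",1)
open("h.py","w").write(s)
E
python3 - <<'E'
from h import *
d=snap("side","s8",(290,130,410,230),6); print(tilt(d))
E
```

```text
((np.float64(0.8376753507014028), 0), array([ 0.59555739, -0.12090477,  0.10046442]))
```

View pics/s8.png

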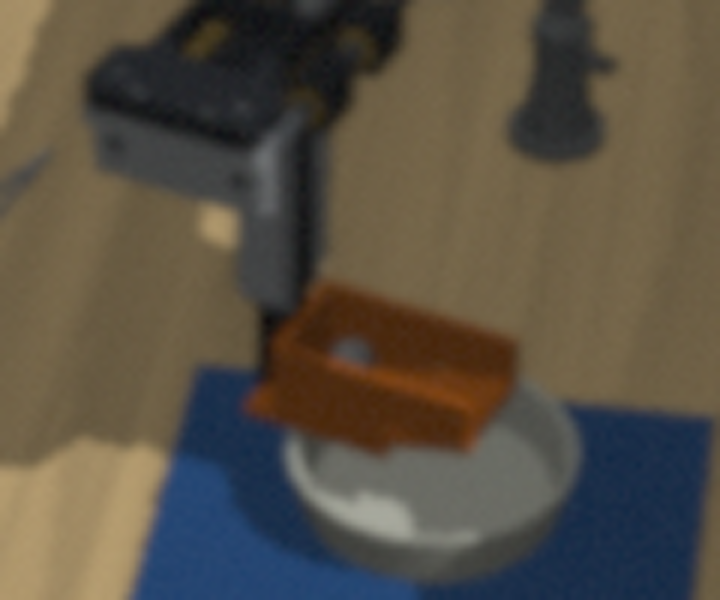

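The side view shows the scoop level over the white dish, its spout at crop (480,420) and just above the rim, with a ball visible at the back at (350,350). I'll loosen the grip further so it swings spout-down.

Emit:
{"op": "carry_out", "data": {"series": [[0,0,0,0]], "squeeze": 4}}

```text
time_s: 8.3
ee_pos: [0.5956, -0.1209, 0.1005]
tcp_rot: [-3.142, -0.0, 2.845]
contact_force: [-0.0, 0.7, -2.0]
opening: 0.0164
finger_force: 4.0
```

Run:
```python
from h import *
d=snap("side","s9"); print(tilt(d))
```

```text
((np.float64(0.8511066398390342), 5), array([ 0.59558724, -0.12086929,  0.10048118]))
```

Emit:
{"op": "carry_out", "data": {"series": [[0,0,0,0]], "squeeze": 3.3}}

```text
time_s: 8.45
ee_pos: [0.5956, -0.1209, 0.1005]
tcp_rot: [-3.142, -0.0, 2.845]
contact_force: [-0.1, -0.6, -1.7]
opening: 0.0161
finger_force: 3.3
```

Run:
```python
from h import *
d=snap("side","s10"); print(tilt(d))
```

```text
((np.float64(0.846), 0), array([ 0.5955535 , -0.12086745,  0.10043611]))
```

Emit:
{"op": "carry_out", "data": {"series": [[0,0,0,0],[0,0,0,0],[0,0,0,0]], "squeeze": 3}}

```text
time_s: 8.8
ee_pos: [0.5956, -0.1209, 0.1005]
tcp_rot: [-3.142, -0.0, 2.845]
contact_force: [0.0, 0.1, -0.9]
opening: 0.0159
finger_force: 3.0
```

Run:
```python
from h import *
d=snap("side","s11"); print(tilt(d)); p=sensors.read_state()["ee_pos"]; u,v=map(int,proj(d,p)); m=omask(d,(u-90,v-90,u+90,v+90))
for a in(-10,-5,0,5,10,20): k=hull(d,p,np.radians(-17),np.radians(a)); print(a,(k&m).sum()/(k|m).sum())
```

```text
((np.float64(0.844689378757515), 0), array([ 0.59555994, -0.12089239,  0.1004519 ]))
-10 0.7393364928909952
-5 0.8316633266533067
0 0.844689378757515
5 0.842211055276382
10 0.7371375116931712
20 0.5495495495495496
```

No tilt even at 3 N, because pad friction holds the post. Instead I'll rest the foot on the near rim with the spout over the dish, then loosen the pads around the post so the scoop tips forward about the rim while still caged.

Emit:
{"op": "carry_out", "data": {"series": [[-0.002,0.0006,0,0],[-0.002,0.0006,-0.003,0],[0,0,-0.0025,0],[0,0,-0.0015,0],[0,0,0,0]], "squeeze": 4}}

```text
time_s: 9.35
ee_pos: [0.5916, -0.1197, 0.0933]
tcp_rot: [-3.141, -0.0, 2.845]
contact_force: [0.3, 0.5, -1.4]
opening: 0.016
finger_force: 4.0
```

Emit:
{"op": "carry_out", "data": {"series": [[0,0,0,0]], "hand": 212}}

```text
time_s: 9.45
ee_pos: [0.5916, -0.1197, 0.0934]
tcp_rot: [-3.141, -0.0, 2.845]
contact_force: [-0.6, -0.5, -1.3]
opening: 0.0162
finger_force: 4.0
```

Run:
```python
from h import *
d=snap("side","s12"); print(tilt(d)); s=sensors.read_state(); print(s["ee_pos"],s["opening"],s["finger_force"],s["contact_force"])
```

```text
((np.float64(0.8450704225352113), 1), array([ 0.5915781 , -0.11972777,  0.09342506]))
[ 0.5915781  -0.11972777  0.09342506] 0.015833161011211853 3.9999228715896606 [-0.77621778  0.26880411 -2.08315553]
```

Emit:
{"op": "carry_out", "data": {"series": [[0,0,-0.001,0],[0,0,0,0]]}}

```text
time_s: 9.7
ee_pos: [0.5918, -0.1198, 0.0927]
tcp_rot: [3.142, 0.001, 2.845]
contact_force: [1.3, -0.6, 2.1]
opening: 0.0159
finger_force: 4.0
```

Emit:
{"op": "carry_out", "data": {"series": [[0,0,0,0],[0,0,0,0]], "hand": 208}}

```text
time_s: 9.9
ee_pos: [0.5915, -0.1196, 0.0924]
tcp_rot: [3.142, -0.0, 2.845]
contact_force: [-0.1, 0.1, 0.8]
opening: 0.0173
finger_force: 0.0
```

Run:
```python
from h import *
d=snap("side","s13",(290,130,410,230),6); print(tilt(d)); s=sensors.read_state(); print(s["ee_pos"],s["opening"],s["finger_force"],s["contact_force"])
```

```text
((np.float64(0.5368956743002544), 9), array([ 0.59149869, -0.11963426,  0.09243151]))
[ 0.59149869 -0.11963426  0.09243151] 0.01773529465413548 0.0 [ 0.82221262 -0.71506035  0.79839932]
```

View pics/s13.png

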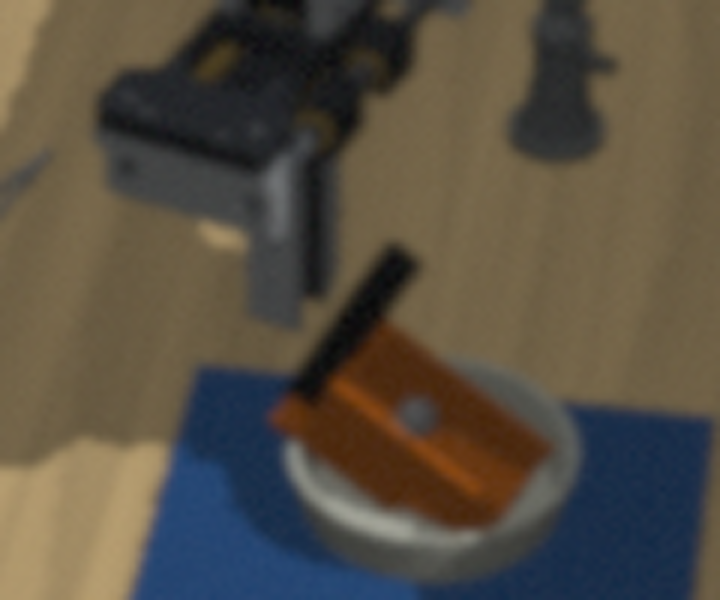

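The scoop has tipped spout-down into the white dish, with the post leaning out of the pads (top at crop (402,250)). One ball is rolling down mid-trough at (418,412). I'll let it settle, then fit the scoop pose.

Emit:
{"op": "carry_out", "data": {"series": [[0,0,0,0],[0,0,0,0],[0,0,0,0],[0,0,0,0]]}}

```text
time_s: 10.35
ee_pos: [0.5916, -0.1197, 0.0925]
tcp_rot: [-3.142, -0.0, 2.845]
contact_force: [0.8, -0.2, 0.7]
opening: 0.0172
finger_force: 0.0
```

```bash
cat >> h.py <<'E'
from scipy.optimize import differential_evolution
P=np.vstack([P]); POST=np.array([[x,y,z] for x in(-.008,.008) for y in(-.008,.008) for z in(-.026,.024)])
def fit(d,p0,yaw0=-17,post=True):
    u,v=map(int,proj(d,p0)); b=(u-70,v-60,u+90,v+90); m=omask(d,b)
    g=d["image"].astype(int).max(2); 
    def f(x):
        p=np.array([x[0],x[1],x[2]]); k=hull(d,p,np.radians(x[4]),np.radians(x[3])); s=1-(k&m).sum()/(k|m).sum()
        if post:
            w=Ro.from_euler("yz",[-np.radians(x[3]),np.radians(x[4])]).apply([[0,0,z] for z in np.linspace(-.02,.02,15)])+p
            s+=np.mean([g[int(round(b)),int(round(a))]>42 for a,b in(proj(d,q) for q in w)])*.3
        return s
    r=differential_evolution(f,[(p0[0]-.07,p0[0]+.03),(p0[1]-.02,p0[1]+.04),(p0[2]-.03,p0[2]+.02),(0,60),(yaw0-10,yaw0+10)],seed=1,maxiter=60,popsize=12,polish=False); return r.x,r.fun
E
python3 - <<'E'
from h import *
d=snap("side","s14"); t=snap("top","t14"); x,e=fit(d,sensors.read_state()["ee_pos"]); print(np.round(x,4),e)
A=cv2.resize(d["image"][130:230,290:410,::-1],(480,400),interpolation=cv2.INTER_CUBIC)
for z in(-.02,.024):
    w=Ro.from_euler("yz",[-np.radians(x[3]),np.radians(x[4])]).apply([0,0,z])+x[:3]; u,v=proj(d,w); cv2.circle(A,(int((u-290)*4),int((v-130)*4)),3,(0,255,0),-1)
B=cv2.resize(t["image"][210:290,350:414,::-1],(320,400),interpolation=cv2.INTER_CUBIC)
cv2.imwrite("pics/fit14.png",np.hstack([A,B]))
E
```

```text
[  0.5619  -0.13     0.0729  22.3289 -21.2375] 0.17886178861788615
```

View pics/fit14.png

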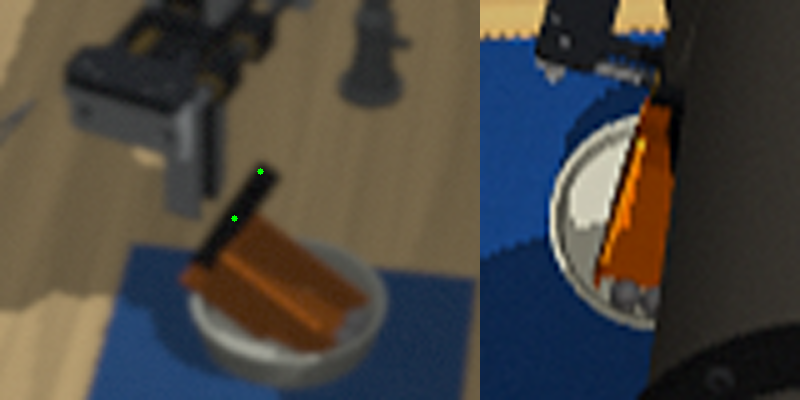

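Both balls are in the white dish beyond the spout, at crop (625,292) and (655,295) in the top view. The scoop leans on the near rim. I'll solve its pose from the corners I read off.

Run:
```python
from h import *
from scipy.optimize import least_squares
d=load("side"); t=load("top")
L=[([0,0,.024],(266,166)),([-.089,.023,-.026],(332,322)),([-.089,-.023,-.026],(366,298)),([-.008,.023,-.026],(222,252)),([-.008,-.023,-.026],(262,214)),([.008,.023,-.062],(184,280))]
T=[([-.008,.023,-.026],(645,105)),([-.089,.023,-.026],(600,275))]
def pts(x): return Ro.from_euler("yz",[-x[3],x[4]])
def f(x):
    R=pts(x); r=[]
    for q,(a,b) in L: r+=list(np.array(proj(d,R.apply(q)+x[:3]))-(290+a/4,130+b/4))
    for q,(a,b) in T: r+=list(np.array(proj(t,R.apply(q)+x[:3]))-(350+(a-480)/5,210+b/5))
    return r
r=least_squares(f,[.56,-.11,.09,.5,-.3],loss="soft_l1"); x=r.x; print(np.round(x[:3],4),np.degrees(x[3:]),np.round(r.fun,1))
xs=np.array([np.cos(x[4]),np.sin(x[4])]); s=sensors.read_state(); e=x[:2]-s["ee_pos"][:2]; ys=np.array([-xs[1],xs[0]]); print("along,across",e@xs,e@ys, "spout",pts(x).apply([-.089,0,-.044])+x[:3])
```

```text
[ 0.5611 -0.1194  0.0829] [ 22.54993323 -21.7631264 ] [-1.6  0.9  0.1  4.5  1.4 -0.7 -0.6  0.3 -0.3 -1.  -1.8 -1.8  1.5  7.1
 -0.7  2.2]
along,across -0.028361362682861106 -0.011041571781330082 spout [ 0.50047786 -0.09520016  0.00815145]
```

Emit:
{"op": "carry_out", "data": {"series": [[0,0,0,0],[0,0,0,0],[0,0,0,0],[0,0,0,0]], "hand": 80}}

```text
time_s: 10.85
ee_pos: [0.5915, -0.1197, 0.0925]
tcp_rot: [-3.142, -0.0, 2.845]
contact_force: [0.9, -0.1, 0.3]
opening: 0.0457
finger_force: 0.0
```

Emit:
{"op": "carry_out", "data": {"series": [[-0.01,0,0,-1],[-0.01,-0.001,-0.003,-1],[-0.01,-0.001,-0.003,-1],[0,0,0,0]]}}

```text
time_s: 11.25
ee_pos: [0.5596, -0.1219, 0.086]
tcp_rot: [-3.141, -0.001, 2.79]
contact_force: [-0.3, 0.8, -0.3]
opening: 0.064
finger_force: 0.0
```

Run:
```python
from h import *
d=snap("side","s15"); t=snap("top","t15"); print(sensors.read_state()["ee_pos"],sensors.read_state()["opening"])
A=cv2.resize(d["image"][130:230,290:410,::-1],(480,400),interpolation=cv2.INTER_CUBIC)
B=cv2.resize(t["image"][210:290,350:414,::-1],(320,400),interpolation=cv2.INTER_CUBIC)
cv2.imwrite("pics/mix15.png",np.hstack([A,B]))
```

```text
[ 0.56143567 -0.12168225  0.08656617] 0.06438892682933443
```

View pics/mix15.png

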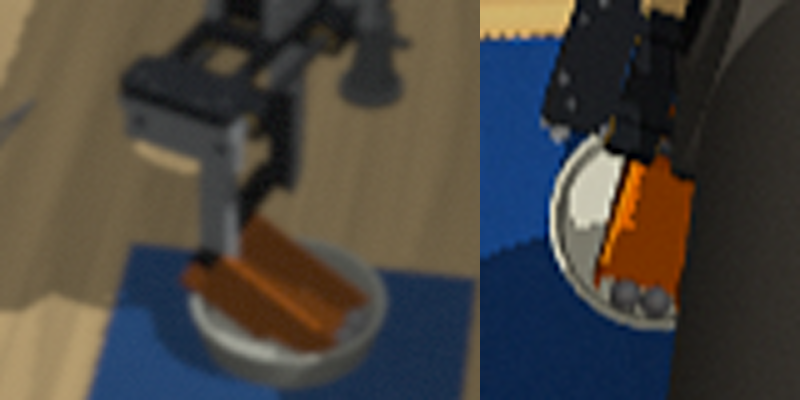

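Both balls still lie in the dish beyond the spout, at crop (625,292) and (655,298), and the post is between the open fingers. That was my tenth and last picture, so from here I measure numerically.

Run:
```python
from h import *
d=load("side"); s=sensors.read_state(); p=s["ee_pos"]; xs=np.array([np.cos(np.radians(-20)),np.sin(np.radians(-20)),0]); ys=np.array([-xs[1],xs[0],0])
q=lambda w:tuple(np.round(((np.array(proj(d,w))-(290,130))*4)))
for o in(-.008,0,.008):
  print(o,[q(p+o*xs+[0,0,z]) for z in(-.019,0,.019)])
print("ys10mm",q(p+.01*ys))
```

```text
-0.008 [(np.float64(257.0), np.float64(219.0)), (np.float64(258.0), np.float64(192.0)), (np.float64(258.0), np.float64(165.0))]
0 [(np.float64(245.0), np.float64(214.0)), (np.float64(245.0), np.float64(188.0)), (np.float64(246.0), np.float64(161.0))]
0.008 [(np.float64(232.0), np.float64(210.0)), (np.float64(233.0), np.float64(184.0)), (np.float64(233.0), np.float64(157.0))]
ys10mm (np.float64(237.0), np.float64(197.0))
```

Emit:
{"op": "carry_out", "data": {"series": [[-0.003,0.001,0,0],[0,0,0,0],[0,0,0,0],[0,0,0,0],[0,0,0,0]], "hand": 255, "squeeze": 20}}

```text
time_s: 11.85
ee_pos: [0.5588, -0.1205, 0.0865]
tcp_rot: [3.141, 0.0, 2.792]
contact_force: [0.7, 1.4, 0.6]
opening: 0.0281
finger_force: 0.9
```

Emit:
{"op": "carry_out", "data": {"series": [[0,0,0,0],[0,0,0,0],[0,0,0,0]], "squeeze": 40}}

```text
time_s: 12.15
ee_pos: [0.5586, -0.1207, 0.0865]
tcp_rot: [-3.142, 0.0, 2.792]
contact_force: [0.2, 1.0, 1.8]
opening: 0.0156
finger_force: 40.0
```

Emit:
{"op": "carry_out", "data": {"series": [[0,0,0.005,0],[0,0,0.01,0],[0,0,0.015,0],[0,0,0.015,0],[0,0,0,0]]}}

```text
time_s: 12.65
ee_pos: [0.5599, -0.121, 0.1342]
tcp_rot: [3.14, 0.004, 2.792]
contact_force: [0.0, 0.1, -1.5]
opening: 0.0158
finger_force: 40.0
```

Run:
```python
from h import *
d=snap("side","s16"); t=snap("top","t16"); s=sensors.read_state(); print(s["ee_pos"],s["opening"],s["contact_force"],s["finger_force"],np.degrees(s["tcp_rot"][2]))
x,e=fit(d,s["ee_pos"],-20,False); print(np.round(x,4),e)
u,v=map(int,proj(d,s["ee_pos"])); m=omask(d,(u-70,v-60,u+90,v+90)); p=s["ee_pos"]
print([(a,round(max((( (k:=hull(d,p+np.array([0,0,z]),np.radians(-20),np.radians(a)))&m).sum()/(k|m).sum() for z in(-.01,0,.01))),2)) for a in range(0,50,5)])
# balls in the top view: dark grey blobs within dish
c=proj(t,[.534,-.101,.015]); print(c)
```

```text
[ 0.5588449  -0.12057674  0.1320831 ] 0.01577320712702229 [-0.49013474  0.34080004 -0.87849373] 39.96922552585602 159.99565167624402
[  0.5676  -0.139    0.1234  16.6461 -24.2212] 0.15678391959798998
[(0, np.float64(0.52)), (5, np.float64(0.59)), (10, np.float64(0.65)), (15, np.float64(0.71)), (20, np.float64(0.74)), (25, np.float64(0.78)), (30, np.float64(0.72)), (35, np.float64(0.67)), (40, np.float64(0.58)), (45, np.float64(0.49))]
(np.float64(383.75933044483617), np.float64(255.1596642140713))
```

Emit:
{"op": "carry_out", "data": {"series": [[0,0,0.015,0],[0,0,0.02,0],[0,0,0.02,0],[0,0,0.005,0],[0,0,0,0]]}}

```text
time_s: 13.25
ee_pos: [0.5588, -0.1207, 0.1921]
tcp_rot: [3.141, 0.001, 2.792]
contact_force: [0.2, 0.9, -2.1]
opening: 0.0158
finger_force: 40.0
```

Emit:
{"op": "carry_out", "data": {"series": [[0,0.01,0,0],[0,0.02,0,0],[0,0.03,0,0],[0,0.033,0,0],[0,0.033,0,0]]}}

```text
time_s: 13.75
ee_pos: [0.5577, 0.0072, 0.1904]
tcp_rot: [-3.141, -0.002, 2.792]
contact_force: [1.2, -0.3, -1.3]
opening: 0.0159
finger_force: 40.0
```

Emit:
{"op": "carry_out", "data": {"series": [[0,0.033,0,0],[0,0.033,0,0],[0,0.033,0,0],[0,0.033,0,0],[0,0.033,0,0]]}}

```text
time_s: 14.25
ee_pos: [0.5575, 0.1723, 0.1903]
tcp_rot: [-3.14, -0.001, 2.793]
contact_force: [0.7, -0.6, -2.0]
opening: 0.0153
finger_force: 40.0
```

Emit:
{"op": "carry_out", "data": {"series": [[0,0.03,0,0],[0,0.025,0,0],[0,0.015,-0.01,0],[0,0.01,-0.02,0],[0,0,-0.02,0]]}}

```text
time_s: 14.75
ee_pos: [0.5577, 0.2519, 0.1394]
tcp_rot: [-3.141, -0.001, 2.794]
contact_force: [-1.0, 0.6, -2.2]
opening: 0.0159
finger_force: 40.0
```

Run:
```python
from h import *
d=snap("side","s17"); t=snap("top","t17"); s=sensors.read_state(); p=s["ee_pos"]; print(p,s["opening"],s["contact_force"])
u,v=map(int,proj(d,p)); m=omask(d,(u-70,v-60,u+90,v+90))
best=sorted((( (k:=hull(d,p+np.array([0,0,z])+x*np.array([.94,-.34,0]),np.radians(w),np.radians(a)))&m).sum()/(k|m).sum(),a,z,x,w) for z in np.arange(-.01,.016,.005) for x in(-.008,-.004,0,.004) for w in(-24,-20,-16) for a in range(10,42,3))[-6:]; print(best)
# top: dish region circles
g=cv2.cvtColor(t["image"],cv2.COLOR_RGB2GRAY)[225:285,353:415]; h=cv2.resize(g,None,fx=4,fy=4,interpolation=cv2.INTER_CUBIC)
c=cv2.HoughCircles(h,cv2.HOUGH_GRADIENT,1,20,param1=80,param2=13,minRadius=9,maxRadius=18); print(None if c is None else [(round(a/4+353,1),round(b/4+225,1),r/4,np.round(at_z(t,a/4+353,b/4+225,.015)[:2],3)) for a,b,r in c[0]])
```

```text
[0.55647254 0.24951739 0.13776163] 0.01593223641704218 [-0.27451661 -0.62807162 -1.30840491]
[(np.float64(0.8031400966183575), 19, np.float64(-0.005), 0.004, -24), (np.float64(0.8038392321535693), 16, np.float64(0.0), 0.004, -24), (np.float64(0.8040742959856201), 19, np.float64(-0.005), 0.004, -20), (np.float64(0.8119349005424955), 19, np.float64(0.0), 0.004, -20), (np.float64(0.8124246079613993), 22, np.float64(0.004999999999999999), 0, -24), (np.float64(0.812953995157385), 22, np.float64(0.0), 0.004, -24)]
[(np.float32(379.6), np.float32(268.1), np.float32(3.125), array([ 0.501, -0.089])), (np.float32(386.9), np.float32(268.6), np.float32(2.9), array([ 0.499, -0.107])), (np.float32(393.6), np.float32(270.9), np.float32(4.05), array([ 0.493, -0.124]))]
```

Emit:
{"op": "carry_out", "data": {"series": [[0,0,-0.02,0],[0,0,-0.02,0],[0,0,-0.01,0],[0,0,-0.003,0],[0,0,0,0]]}}

```text
time_s: 15.35
ee_pos: [0.5587, 0.25, 0.0886]
tcp_rot: [-3.141, -0.0, 2.792]
contact_force: [0.4, 0.1, -1.2]
opening: 0.0158
finger_force: 40.0
```

Emit:
{"op": "carry_out", "data": {"series": [[0,0,-0.003,0],[0,0,-0.003,0]], "squeeze": 6}}

```text
time_s: 15.55
ee_pos: [0.559, 0.2505, 0.0831]
tcp_rot: [3.141, 0.001, 2.792]
contact_force: [-0.0, -0.1, -1.8]
opening: 0.0162
finger_force: 6.0
```

Emit:
{"op": "carry_out", "data": {"series": [[0.002,-0.001,-0.002,0],[0.002,-0.001,-0.001,0]]}}

```text
time_s: 15.75
ee_pos: [0.5628, 0.2483, 0.0795]
tcp_rot: [3.142, 0.0, 2.792]
contact_force: [-0.2, -0.2, -0.3]
opening: 0.0156
finger_force: 6.0
```

Emit:
{"op": "carry_out", "data": {"series": [[0.005,-0.0017,-0.002,0],[0.005,-0.0017,-0.003,0]], "squeeze": 4}}

```text
time_s: 15.95
ee_pos: [0.5733, 0.2448, 0.0746]
tcp_rot: [3.141, 0.0, 2.792]
contact_force: [0.3, -0.9, 2.1]
opening: 0.0159
finger_force: 4.0
```

Emit:
{"op": "carry_out", "data": {"series": [[0.005,-0.0017,-0.003,0],[0.004,-0.0015,-0.003,0],[0,0,0,0]]}}

```text
time_s: 16.25
ee_pos: [0.5823, 0.2412, 0.0681]
tcp_rot: [-3.141, 0.0, 2.791]
contact_force: [0.0, -0.8, -0.8]
opening: 0.016
finger_force: 4.0
```

```bash
cat > m.py <<'E'
from h import *
import sys
d=snap("side",sys.argv[1]); s=sensors.read_state(); p=s["ee_pos"]; print(p,s["opening"],s["contact_force"])
u,v=map(int,proj(d,p)); m=omask(d,(u-70,v-60,u+90,v+90))
print(sorted((round(( (k:=hull(d,p+np.array([0,0,z])+x*np.array([.94,-.34,0]),np.radians(w),np.radians(a)))&m).sum()/(k|m).sum(),3),a,round(z,3),x,w) for z in np.arange(-.015,.011,.005) for x in(-.008,-.004,0,.004,.008) for w in(-22,-18) for a in range(-6,30,3))[-4:])
E
python3 m.py s18
```

```text
[0.5817303  0.24143287 0.068091  ] 0.015797691346015122 [-0.25660925  0.21940149 -0.6660731 ]
[(np.float64(0.863), 9, np.float64(0.0), 0.004, -18), (np.float64(0.865), 0, np.float64(0.0), 0.008, -22), (np.float64(0.866), 6, np.float64(0.005), 0.004, -22), (np.float64(0.882), 3, np.float64(0.0), 0.008, -22)]
```

Emit:
{"op": "carry_out", "data": {"series": [[0.003,-0.001,-0.002,0],[0.002,-0.001,-0.002,0],[0,0,0,0]]}}

```text
time_s: 16.6
ee_pos: [0.5868, 0.2396, 0.0643]
tcp_rot: [-3.142, 0.0, 2.792]
contact_force: [0.7, -0.6, -0.3]
opening: 0.0158
finger_force: 4.8
```

Emit:
{"op": "carry_out", "data": {"series": [[0,0,0,0],[0,0,0,0]], "hand": 205}}

```text
time_s: 16.8
ee_pos: [0.5864, 0.2398, 0.0644]
tcp_rot: [-3.141, -0.0, 2.792]
contact_force: [0.2, -0.4, 0.1]
opening: 0.0186
finger_force: 0.0
```

Emit:
{"op": "carry_out", "data": {"series": [[0,0,0,0],[0,0,0,0],[0,0,0,0],[0,0,0,0],[0,0,0,0]], "hand": 100}}

```text
time_s: 17.3
ee_pos: [0.5866, 0.2398, 0.0645]
tcp_rot: [-3.142, -0.0, 2.792]
contact_force: [-0.7, 1.4, 0.2]
opening: 0.055
finger_force: 0.0
```

```bash
python3 m.py s19
```

```text
[0.58655485 0.23973137 0.06447525] 0.056215609363365095 [-0.81210941 -0.31323149  0.04364759]
[(np.float64(0.442), 9, np.float64(-0.005), 0.004, -22), (np.float64(0.443), 6, np.float64(-0.01), 0.008, -18), (np.float64(0.444), 0, np.float64(-0.005), 0.008, -22), (np.float64(0.445), 6, np.float64(-0.005), 0.004, -18)]
```

Emit:
{"op": "carry_out", "data": {"series": [[0,0,0.01,0],[0,0,0.03,0],[0,0,0.04,0],[0,0,0.04,0],[0,0,0.03,0]]}}

```text
time_s: 17.85
ee_pos: [0.587, 0.2396, 0.2179]
tcp_rot: [3.14, 0.001, 2.792]
contact_force: [-0.4, 0.1, -0.6]
opening: 0.0568
finger_force: 0.0
```

Run:
```python
from h import *
d=snap("side","s20"); t=snap("top","t20"); p=np.array([.587,.240,.0645])
h=cv2.cvtColor(d["image"],cv2.COLOR_RGB2HSV); m=((h[...,0]<14)&(h[...,1]>170)&(h[...,2]>35)).astype(np.uint8)
n,l,st,c=cv2.connectedComponentsWithStats(m); print([(x.tolist()) for x in st[1:] if x[4]>60], proj(d,p))
y0=int(proj(d,p)[1]); 
i=max((i for i in range(1,n) if st[i][4]>60),key=lambda i:-np.hypot(*(c[i]-np.array(proj(d,p+[-.04,.014,-.04])))))
k=(l==i).astype(np.uint8); q=cv2.convexHull(np.vstack(cv2.findContours(k,0,1)[0])); m=np.zeros_like(k); cv2.fillConvexPoly(m,q,1); print(st[i])
print(sorted((round(( (k:=hull(d,p+np.array([0,0,z])+x*np.array([.94,-.34,0]),np.radians(w),np.radians(a)))&m).sum()/(k|m).sum(),3),a,round(z,3),x,w) for z in(-.01,-.005,0,.005) for x in(-.008,-.004,0,.004,.008) for w in(-26,-22,-18) for a in range(-18,30,3))[-4:])
for z in(.086,.06,.04): u,v=proj(d,p+[0,0,z-.0645]); print(z,u,v,d["image"][int(v)-1:int(v)+2,int(u)-8:int(u)+9].max(2).max(0))
```

```text
[[298, 306, 52, 37, 1029], [188, 364, 51, 54, 1279], [273, 383, 37, 56, 964], [346, 416, 52, 62, 1399], [266, 418, 7, 22, 64]] (np.float64(307.2073249853088), np.float64(302.2019531316788))
[ 298  306   52   37 1029]
[(np.float64(0.881), -9, 0.005, 0.008, -26), (np.float64(0.881), 0, 0.005, 0.008, -22), (np.float64(0.881), 3, 0, 0.008, -18), (np.float64(0.9), -6, 0.005, 0.008, -26)]
0.086 306.83153519963287 294.59958694848706 [135  96  58  35  32  31  34  30  36  55  94 135 160 166 169 169 169]
0.06 307.2847646727614 303.76858661552353 [ 90  41  25  17  22  21  23  28  33  73 121 155 168 173 176 179 183]
0.04 307.6239940434608 310.6313220981075 [ 74  41  22  19  18  21  30  52  90 123 145 149 157 150 136 118  98]
```

Run:
```python
from h import *
t=load("top"); g=cv2.cvtColor(t["image"],cv2.COLOR_RGB2GRAY)[225:285,353:415]; h=cv2.resize(g,None,fx=4,fy=4,interpolation=cv2.INTER_CUBIC)
c=cv2.HoughCircles(h,cv2.HOUGH_GRADIENT,1,20,param1=80,param2=13,minRadius=9,maxRadius=16)[0]
b=[at_z(t,x/4+353,y/4+225,.015)[:2] for x,y,_ in c]; r=[np.hypot(*(q-[.534,-.101])) for q in b]; print(b,r)
if sum(v<.046 for v in r)>=2: print(ticket.sign_off())
```

```text
[array([ 0.49877613, -0.10794033]), array([ 0.49930691, -0.08859795])] [np.float64(0.03590110003565281), np.float64(0.03684319382420741)]
the job is handed in; nothing more can be done
None
```

Both balls are in the white dish and the empty scoop stands upright on the shelf; the job is handed in at about 18 s, though I tipped the scoop by loosening the pads so it swung down over the near rim (caught at about 25°) instead of tipping it firmly gripped.

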